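# Close up the craft supply station

## Robot

A 6-joint arm with a two-finger parallel gripper is mounted at the origin on the work surface. World frame = base frame: x ahead of the robot, y to its left, z up, the work surface at z = 0. Lengths are in m, angles in rad, forces in N, time in s.
With the tool pointing down it reaches from about 0.3 to 0.85 m from the base axis. Payload 5.4 kg.
Tool frame: the origin (TCP) lies midway between the tips of the shut fingers; the grasp point (between the pads) lies 19 mm behind it (manip.grip_point_offset is the z of the grasp point in the tool frame, in m); z points along the fingers, y is the line along which they close (so a half turn about z gives the same grasp; the last joint's range is limited). The gripper opens to 85 mm and grips with 20 to 120 N. Pads are 22 mm wide; open, the fingers measure 114 mm over their backs; the gripper's body (76 mm by 85 mm) begins 54 mm behind the grasp point. The pads swing forward as they close: fully open they stand 13 mm farther back than shut.
Start: joints at [1.121, 0.158, 1.597, -0, 1.386, -0.21], TCP at [0.137, 0.559, 0.196] pointing down, gripper open.
Joint ranges: [-2.91, 2.91], [-0.94, 2.29], [0.18, 2.7], [-1.29, 4.43], [0.17, 2.64], [-3, 3]. Speed limits (rad/s): [2.57, 2.57, 3.14, 3.14, 3.14, 3.14].

## Interface

Orientations are given as a unit quaternion [w, x, y, z].
In Python, from cell import manip gives the robot as it stands. Calls block until the motion is done:
- manip.move_ptp(position, orientation): joint-space move of the TCP to a pose.
- manip.servo_line(position, rotation=None, speed=0.15, threshold=None): straight line of the TCP; rotation=None keeps the orientation; speed is the mean speed in m/s. With threshold (N) it stops when the force on the tool has changed by that much, and returns True; else False.
- manip.movej(angles): joint-space move.
- manip.let_go() and manip.gripper_close(force=None): open the fingers fully, or close them until they stop; force is the grip in N (None keeps the last).
- manip.sleep(seconds).
- manip.inverse_kinematics(position, orientation): joint angles nearest the present ones, or None.
- manip.get_image(name): name is "scene" or "side" or "wrist"; returns a dict with "pixels" (400x640x3 uint8, red, green, blue), "depth" (400x640 float32, m along the optical axis (not along the pixel's ray), 0 where there is no reading), "K" (3x3 intrinsics, pixels), "rvec" (rotation vector, rad) and "tvec" (3), from world to camera coordinates, as OpenCV has them; the wrist camera has in their place "tool_from_camera" (4x4, takes a point from camera to tool coordinates, whose origin is the TCP and whose axes are the flange's). Camera axes: x right, y down, z forward; pixel columns grow to the right and rows downward; lengths in m; the calibration is good to about 2 mm. The wrist camera is an equidistant fisheye: a pixel r from the principal point sees the ray r / f radians off the axis. A picture is of the moment at which its call begins: read the wrist's pose just before it.
A pose or a line that the arm cannot do raises manip.IKError and nothing moves.
- manip.close_job(): hands the job in; it is judged then, once.
Readings, each from a call of its own:
- manip.get_time_s(): time.
- manip.get_qpos(): joint angles.
- manip.get_joint_velocities(): joint speeds.
- manip.get_joint_torque(): joint torques, N m.
- manip.get_ee_pos(): TCP position.
- manip.get_tcp_rot(): TCP orientation.
- manip.get_contact_force(): force on the tool from outside, world axes, zero at the start.
- manip.get_moment(): the same for the moment, N m.
- manip.get_gripper_width(): opening from 0.0 (shut) to 1.0 (fully open).
- manip.get_grasp_force(): force on a finger pad.
Only numpy, scipy, OpenCV 4.12 (cv2) and the standard library are available. Lean on these libraries where they do the work, as an engineer would, in place of code of your own. Each camera call takes 0.05 s, during which the arm holds its last target. There are 200 camera calls.

## Task

Close up the supply station at the end of class using only pushes of the fingertips: first push both white drawers fully home from outside, then press the grey lid down from above until it is fully shut, without slamming anything. Do not grip, lift or reach inside anything, do not raise the lid further or pull a drawer farther out, and leave the glue bottle, tape roll and model car where they stand.

Things in the scene. Friction and masses are not known exactly. Their poses are not given: they have to be found in the camera images.
- station: Grey metal desktop supply station, fixed: carcass 150 deep (x), 270 wide (y), 92 high. Origin: centre of its underside, on the desk; x points away from the robot (drawer fronts look to -x), y left, z up. Two white drawers side by side at desk level, a shallow tray above them, and a grey lid hinged along the far (+x) top edge. Shut drawer fronts stand 8 mm proud of the carcass.
- drawer_left (a joint): The left drawer (robot's view: left = +y side of the station). Value = how far it is pulled out towards the station's -x, in m: 0 fully shut, travel 0.085; starts 0.03 to 0.065 open. Slides with about 1.5 N of friction, stays where it is left, ends on a hard stop at 0. Behind the front is an open bin 130 long, 114 wide, 48 high with small stock, not to be reached into.
- drawer_right (a joint): The right drawer (robot's view: right = -y side of the station). Value = how far it is pulled out towards the station's -x, in m: 0 fully shut, travel 0.085; starts 0.03 to 0.065 open. Slides with about 1.5 N of friction, stays where it is left, ends on a hard stop at 0. Behind the front is an open bin 130 long, 114 wide, 48 high with small stock, not to be reached into.
- front_left (a point): Centre of the outer face of the left drawer's plain white front, a plate 127 wide, 72 high, 8 thick, upright, no knob (only a flat label frame under 3 mm proud). The face spans 36 mm above and below this point, 63 mm either side; it looks along the station's -x. Moves with the drawer; axes parallel to the station's.
- front_right (a point): Centre of the outer face of the right drawer's plain white front, a plate 127 wide, 72 high, 8 thick, upright, no knob (only a flat label frame under 3 mm proud). The face spans 36 mm above and below this point, 63 mm either side; it looks along the station's -x. Moves with the drawer; axes parallel to the station's.
- lid (a joint): The lid's angle in rad: 0 shut flat on the carcass, growing as its near edge rises; at pi/2 it stands upright. Starts 0.95 to 1.25, leaning over towards the robot. A stiff friction hinge: it stays at any angle, and lowering it takes 1 to 4 N near the free edge; hard stop at 0. Lid mass 0.22 kg.
- lid_hinge (a point): Middle of the lid's hinge line, at the station's far top edge: 75 mm to +x of the station's origin, 92 mm above the desk. The line runs along the station's y; axes as the station's.
- lid_edge (a point): Middle of the lid's free edge, outer face. Plate 6 thick, 270 wide, 164 from hinge line to free edge. The outer face is turned up and away from the robot while it leans. Its underside is not to be touched. A 20 mm lip under the free edge covers the top 8 mm of the shut drawer fronts once the lid is shut. Axes turn with the lid: -x from hinge to free edge, z out of the outer face.
- glue: White glue bottle, 44 in diameter, 110 high, loose, standing on the desk beside the station. Origin: centre of its underside.
- tape: Roll of masking tape lying flat, 90 outer diameter, 72 inner, 24 high, loose, beside the station. Origin: centre of its underside.
- car: Half-built cardboard model car with wooden wheels, 120 long (its x), 70 wide, 54 high, loose, beside the station. Origin: under its centre, at desk level.
Mind the look-alikes: they are no part of the job. What is meant by the car is not turquoise, and is the larger of those in its own colour. Of the things like the glue, leave any that is turquoise; of the rest the larger one is meant.

How it is judged:
By the outcome, as a careful person would: the job done as asked, in the order asked, and still so for the second after the job is handed in, with the robot touching nothing.
It also fails if it takes over 64 s, if anything falls off the work surface, if the arm or the gripper's body presses on something with over 40 N, if the wrist force passes 120 N, or if a joint passes its speed limit or range.

## Working session

There is one attempt and no reset: what is moved stays moved. The work goes in short steps, each a Python script; the robot and the scene stay as the last script left them, time stands still between calls to the robot, and variables do not carry over. Pictures are saved under pics/ and viewed, at most 10 in all, crops included, and the job is handed in when it is done.

```bash
mkdir -p pics; ls; cat > h.py <<'E'
import numpy as np, cv2
from cell import manip
def cloud(im):
    K=im["K"];d=im["depth"];v,u=np.mgrid[:d.shape[0],:d.shape[1]]
    P=np.stack([(u-K[0,2])/K[0,0]*d,(v-K[1,2])/K[1,1]*d,d],-1)
    R=cv2.Rodrigues(np.array(im["rvec"],float))[0];t=np.array(im["tvec"],float).ravel()
    W=(P-t)@R
    W[d==0]=np.nan
    return W
E
python3 - <<'E'
from h import *
for n in("scene","side"):
    im=manip.get_image(n); np.savez(""+n,**{k:v for k,v in im.items()})
    cv2.imwrite(f"pics/{n}0.png",im["pixels"][:,:,::-1])
    print(n,im["K"],im["rvec"],im["tvec"])
print(manip.get_time_s(),manip.get_tcp_rot())
E
```

```text
pics
scene [[490.56141631   0.         322.50652357]
 [  0.         490.56141631 189.00057125]
 [  0.           0.           1.        ]] [ 1.09084998  2.53058534 -0.83471983] [ 0.36662007 -0.25632265  1.61728516]
side [[385.97572976   0.         319.71436589]
 [  0.         385.97572976 195.52596105]
 [  0.           0.           1.        ]] [ 2.20977096 -0.34831675  0.17058971] [-0.48329197  0.18932939  0.82375169]
0.1 [-2.80334394e-04  1.19596519e-01  9.92822199e-01 -8.22067440e-04]
```

View pics/scene0.png

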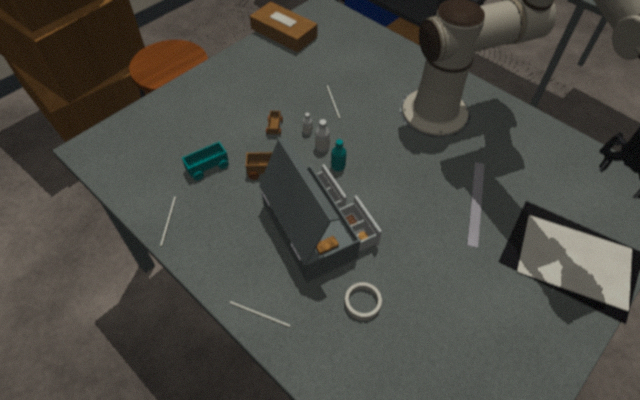

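View pics/side0.png

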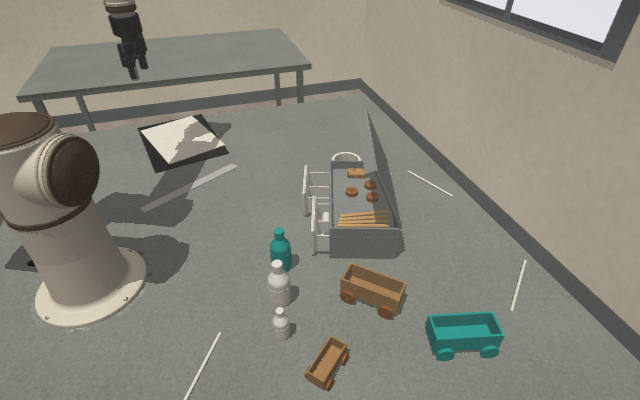

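Scene view: the station is at about (320,215), its lid leaning toward the robot, with the tape roll at (363,300). On the right (-y) side are three bottles: large white (322,135), small white (307,123) and turquoise (339,155). The cars there are brown large (258,163), brown small (274,122) and turquoise (205,160). The side view shows both drawers open, with fronts at (306,190) and (315,225). The glue meant is the larger white bottle and the car meant is the larger brown one; I have to leave all of them alone anyway.

```bash
python3 - <<'E'
from h import *
C=[]
for n in("scene","side"):
    im=dict(np.load(n+".npz")); W=cloud(im); C.append(W)
    print(n,[(p,np.round(W[p[1],p[0]],3)) for p in ([(290,190),(310,215),(322,135),(307,123),(339,155),(258,163),(363,285),(360,225),(330,185)] if n=="scene" else [(280,285),(281,325),(281,250),(365,245),(372,285),(307,190),(315,225),(380,170),(360,190),(345,158)])])
S,D=C
# lid plane from scene, within polygon
m=np.zeros(S.shape[:2],np.uint8); cv2.fillPoly(m,[np.array([(284,160),(270,185),(302,240),(322,218)])],1)
P=S[(m>0)&np.isfinite(S[...,0])]
c=np.median(P,0)
for _ in range(3):
    U,s,V=np.linalg.svd(P-P.mean(0),full_matrices=False); n=V[2]*np.sign(V[2][2]); c=P.mean(0); r=(P-c)@n; P=P[abs(r)<3*max(.001,r.std())]
print("lid n",n,"c",c,"std",r.std(),len(P),"yaw",np.arctan2(n[1],n[0]),"angle",np.arccos(n[2]))
# all scene points on lid plane
A=S.reshape(-1,3);A=A[np.isfinite(A[:,0])]
A=A[(abs((A-c)@n)<.004)&(np.linalg.norm(A-c,axis=1)<.2)&(A[:,2]>.085)]
yh=np.array([-n[1],n[0],0]);yh/=np.linalg.norm(yh)
dn=np.cross(yh,n)
print("lid extents y",np.percentile(A@yh,[0.5,1,5,50,95,99,99.5]),"z",np.percentile(A[:,2],[.5,1,50,99,99.5]), yh)
# drawer front: horizontal map of white pts from both views
for nme,W in(("scene",S),("side",D)):
    px=np.load(nme+".npz")["pixels"].astype(int)
    ok=np.isfinite(W[...,0])&(W[...,2]>.02)&(W[...,2]<.3)&(np.linalg.norm(W[...,:2]-c[:2],axis=-1)<.25)
    wh=ok&(px.min(-1)>120)&(px.max(-1)-px.min(-1)<25)
    Q=W[wh];xh=np.array([yh[1],-yh[0],0]);
    print(nme,len(Q)); q=np.c_[(Q-c)@xh,(Q-c)@yh,Q[:,2]]
    for y0 in np.arange(-.2,.2,.02):
        s=q[(q[:,1]>y0)&(q[:,1]<y0+.02)&(q[:,0]<.0)]
        if len(s)>3: print(round(y0,2),len(s),np.round([s[:,0].min(),np.median(s[:,0]),s[:,2].max()],3))
# tall crop
im=cv2.imread("pics/scene0.png")[100:320,220:400]; im2=cv2.imread("pics/side0.png")[100:270,280:420]
a=cv2.resize(im,None,fx=2.2,fy=2.2,interpolation=3);b=cv2.resize(im2,None,fx=2.8,fy=2.8,interpolation=3)
o=np.zeros((490,790,3),np.uint8);o[:a.shape[0],:a.shape[1]]=a;o[:b.shape[0],396:396+b.shape[1]]=b;cv2.imwrite("pics/crop1.png",o)
E
```

```text
scene [((290, 190), array([ 0.648, -0.006,  0.19 ])), ((310, 215), array([0.674, 0.087, 0.206])), ((322, 135), array([ 0.385, -0.145,  0.076])), ((307, 123), array([ 0.365, -0.226,  0.054])), ((339, 155), array([ 0.407, -0.057,  0.075])), ((258, 163), array([ 0.559, -0.24 ,  0.02 ])), ((363, 285), array([0.647, 0.241, 0.023])), ((360, 225), array([0.526, 0.126, 0.038])), ((330, 185), array([ 0.495, -0.011,  0.059]))]
side [((280, 285), array([ 0.37 , -0.182,  0.071])), ((281, 325), array([ 0.353, -0.254,  0.051])), ((281, 250), array([ 0.393, -0.094,  0.072])), ((365, 245), array([ 0.579, -0.108,  0.042])), ((372, 285), array([ 0.557, -0.2  ,  0.021])), ((307, 190), array([0.507, 0.102, 0.061])), ((315, 225), array([ 0.487, -0.03 ,  0.061])), ((380, 170), array([ 0.612, -0.076,  0.216])), ((360, 190), array([0.631, 0.051, 0.069])), ((345, 158), array([0.687, 0.297, 0.005]))]
lid n [ 0.86526574 -0.29591368  0.40466072] c [0.65966436 0.0215015  0.18331508] std 0.0011868510798252933 1854 yaw -0.32952271936905386 angle 1.154188543271482
lid extents y [0.08995786 0.09146867 0.10459288 0.2
[... 378 characters left out ...]
-0.183 -0.179  0.084]
0.02 16 [-0.182 -0.178  0.084]
0.04 17 [-0.184 -0.179  0.083]
0.06 16 [-0.183 -0.179  0.084]
0.08 18 [-0.183 -0.179  0.084]
0.1 14 [-0.182 -0.179  0.084]
0.18 39 [-0.091 -0.065  0.029]
side 3592
-0.16 155 [-0.155 -0.111  0.244]
-0.14 255 [-0.155 -0.124  0.244]
-0.12 133 [-0.158 -0.099  0.245]
-0.1 248 [-0.156 -0.119  0.245]
-0.08 197 [-0.155 -0.07   0.245]
-0.06 345 [-0.158 -0.06   0.245]
-0.04 407 [-0.156 -0.086  0.245]
-0.02 381 [-0.182 -0.105  0.246]
-0.0 189 [-0.183 -0.048  0.246]
0.02 186 [-0.181 -0.061  0.245]
0.04 411 [-0.182 -0.117  0.245]
0.06 183 [-0.182 -0.07   0.245]
0.08 130 [-0.181 -0.08   0.244]
0.1 331 [-0.182 -0.131  0.244]
0.12 6 [-0.115 -0.103  0.238]
```

View pics/crop1.png

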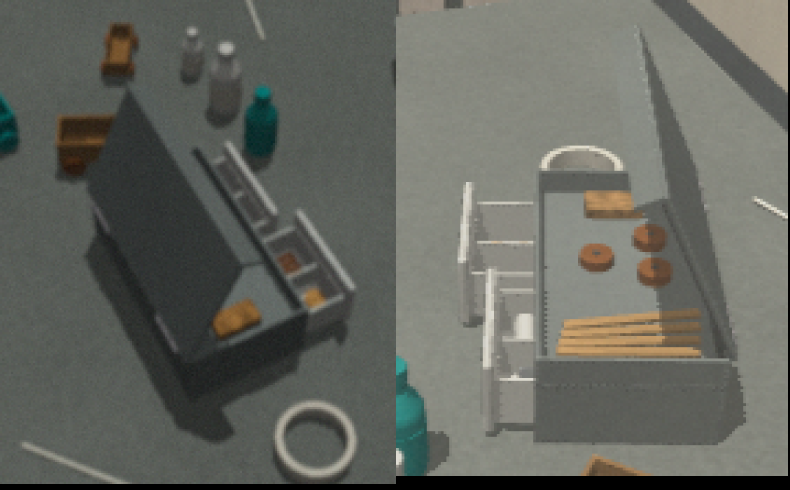

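The enlarged crop confirms the look-alikes, and none of them is in the push corridors. The turquoise bottle is nearest, just outside the right drawer's edge. Next I'll set the station frame, check IK for every pose, then push the drawers.

```bash
cat >> h.py <<'E'
from scipy.spatial.transform import Rotation as Rn
XH=np.array([.9462,-.3236,0]);YH=np.array([.3236,.9462,0]);ZH=np.array([0,0,1.])
HINGE=np.array([.65966,.0215,0])+.0338*XH-.0106*YH   # hinge middle, z=0
O=HINGE-.075*XH                                       # station origin
def S(x,y,z): return O+x*XH+y*YH+z*ZH
def ori(t,s=1):  # fingers tilted t rad from straight down towards +x of station
    z=np.sin(t)*XH-np.cos(t)*ZH; y=s*YH; x=np.cross(y,z)
    return Rn.from_matrix(np.c_[x,y,z]).as_quat(scalar_first=True)
def lidpose(th,r,phi,gap=0):  # fingers tilted phi towards the robot
    n=np.sin(th)*XH+np.cos(th)*ZH; d=-np.cos(th)*XH+np.sin(th)*ZH
    return HINGE+.092*ZH+r*d+(.006+.011*abs(np.sin(th-phi))+gap)*n
E
python3 - <<'E'
from h import *
print("O",O)
for s in(1,-1):
  for t in(.3,.5,.7):
    print(s,t,[None if (q:=manip.inverse_kinematics(S(x,y,z),ori(t,s))) is None else np.round(q,2) for x,y,z in((-.2,.06,.2),(-.2,.06,.048),(-.08,.06,.048),(-.175,-.058,.048),(-.08,-.058,.048))])
  for phi in(0,.2,.4,.6):
    print("lid",s,phi,[None if (q:=manip.inverse_kinematics(lidpose(th,.145,phi,g),ori(-phi,s))) is None else np.round(q,2) for th,g in((1.154,.08),(1.154,.02),(.6,0),(0,0))])
E
```

```text
O [0.6172464 0.0248026 0.       ]
1 0.3 [array([ 0.16, -0.33,  2.08, -0.15,  1.13, -1.03]), array([ 0.16, -0.11,  2.23, -0.2 ,  0.77, -0.95]), array([ 0.04,  0.13,  1.98, -0.16,  0.76, -1.1 ]), array([-0.18, -0.29,  2.37, -0.06,  0.76, -1.39]), array([-0.22, -0.02,  2.14, -0.05,  0.73, -1.43])]
1 0.5 [array([ 0.25, -0.45,  2.21, -0.32,  0.97, -0.86]), array([ 0.25, -0.18,  2.35, -0.48,  0.6 , -0.64]), array([ 0.1 ,  0.06,  2.12, -0.4 ,  0.53, -0.84]), array([-0.15, -0.43,  2.53, -0.16,  0.56, -1.27]), array([-0.2 , -0.13,  2.3 , -0.14,  0.47, -1.33])]
1 0.7 [array([ 0.36, -0.52,  2.34, -0.58,  0.84, -0.6 ]), array([ 0.36, -0.17,  2.44, -0.99,  0.51, -0.08]), array([ 0.16,  0.04,  2.24, -0.97,  0.38, -0.25]), array([-0.1 , -0.53,  2.68, -0.45,  0.34, -0.97]), array([-0.17, -0.18,  2.45, -0.51,  0.21, -0.95])]
lid 1 0 [array([-0.18,  0.5 ,  1.04, -0.  ,  1.6 , -1.42]), array([-0.17,  0.37,  1.27, -0.  ,  1.51, -1.41]), array([-0.14,  0.19,  1.59, -0.  ,  1.37, -1.38]), array([-0.13,  0.2 ,  1.75, -0.  ,  1.19, -1.37])]
lid 1 0.2 [array([-0.19,  0.7 ,  0.77,  0.03,  1.87, -1.43]), array
[... 1393 characters left out ...]
y([-0.14,  0.19,  1.59, -0.  ,  1.37,  1.76]), array([-0.13,  0.2 ,  1.75, -0.  ,  1.19,  1.77])]
lid -1 0.2 [array([-0.19,  0.7 ,  0.77,  0.03,  1.87,  1.71]), array([-0.18,  0.54,  1.05,  0.03,  1.75,  1.72]), array([-0.16,  0.35,  1.41,  0.03,  1.58,  1.73]), array([-0.15,  0.35,  1.57,  0.04,  1.41,  1.74])]
lid -1 0.4 [array([-0.2 ,  0.95,  0.43,  0.06,  2.16,  1.72]), array([-0.2 ,  0.73,  0.81,  0.06,  2.  ,  1.72]), array([-0.18,  0.52,  1.23,  0.06,  1.79,  1.72]), array([-0.17,  0.52,  1.39,  0.06,  1.63,  1.72])]
lid -1 0.6 [None, array([-0.2 ,  0.95,  0.54,  0.09,  2.25,  1.73]), array([-0.19,  0.7 ,  1.04,  0.09,  2.  ,  1.72]), array([-0.18,  0.69,  1.2 ,  0.08,  1.84,  1.71])]
```

```bash
cat > push.py <<'E'
from h import *
import sys
manip.gripper_close(20)
q=ori(.4)
def push(y,x0):
    manip.servo_line(S(x0-.045,y,.048),q,speed=.15)
    manip.servo_line(S(x0-.014,y,.048),speed=.06)
    for i in range(4):
        hit=manip.servo_line(S(-.084,y,.048),speed=.03,threshold=8)
        p=(manip.get_ee_pos()-O)@XH
        print(y,hit,"x",round(p,4),"F",np.round(manip.get_contact_force(),2),"t",manip.get_time_s())
        if not hit or p>-.098: break
    manip.servo_line(S(p-.03,y,.048),speed=.08)
manip.move_ptp(S(-.2,.06,.2),q); print(manip.get_time_s())
push(.06,-.141)
manip.servo_line(S(-.175,-.058,.10),speed=.15)
push(-.058,-.116)
manip.servo_line(S(-.17,-.03,.3),speed=.2)
for n in("scene","side"):
    im=manip.get_image(n); np.savez(n+"1",**im); cv2.imwrite(f"pics/{n}1.png",im["pixels"][:,:,::-1])
print(manip.get_time_s())
b=cv2.imread("pics/side1.png")[60:300,230:470]; cv2.imwrite("pics/crop2.png",cv2.resize(b,None,fx=2.4,fy=2.4,interpolation=3))
E
python3 push.py
```

```text
2.6833
0.06 False x -0.084 F [-0.48  0.14  0.17] t 7.0333
-0.058 False x -0.084 F [-0.3   0.26  2.07] t 11.5167
13.5917
```

View pics/crop2.png

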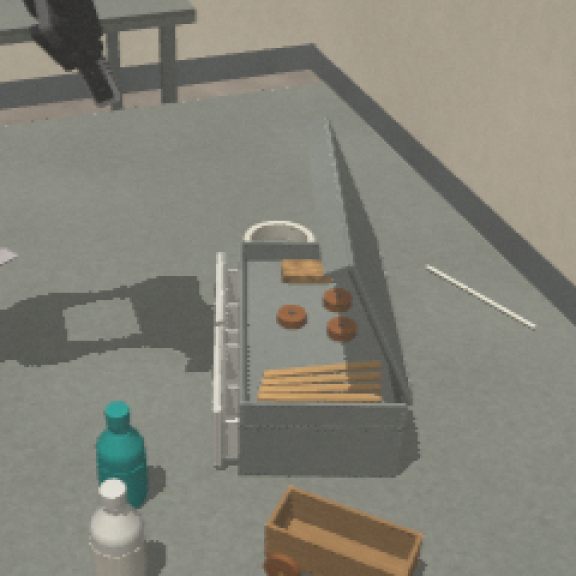

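```bash
python3 - <<'E'
from h import *
for n in("scene1","side1"):
    im=dict(np.load(n+".npz"));W=cloud(im);px=im["pixels"].astype(int)
    q=np.stack([(W-O)@XH,(W-O)@YH,W[...,2]],-1)
    for a,b in((.01,.12),(-.12,-.01)):
        m=(q[...,1]>a)&(q[...,1]<b)&(q[...,2]>.07)&(q[...,2]<.09)&(q[...,0]<-.06)&(q[...,0]>-.16)&(px.min(-1)>110)
        s=q[m]; print(n,a,len(s),np.round(np.percentile(s[:,0],[1,5,50,95]),4) if len(s) else "")
E
```

```text
scene1 0.01 99 [-0.0983 -0.0977 -0.0947 -0.0911]
scene1 -0.12 81 [-0.099  -0.0983 -0.095  -0.0915]
side1 0.01 76 [-0.0975 -0.0973 -0.094  -0.0866]
side1 -0.12 114 [-0.0982 -0.0976 -0.094  -0.074 ]
```

Side view: both drawers moved in evenly and clear of the bottles, but they still stand about 15 mm open (white fronts at column 218, carcass front at 240). The finger contact was farther forward than I assumed, so I'll push each one on until the stop gives a force reading.

```bash
cat > push2.py <<'E'
from h import *
q=ori(.4)
def push(y):
    manip.servo_line(S(-.125,y,.048),q,speed=.15)
    manip.servo_line(S(-.09,y,.048),speed=.06)
    for i in range(4):
        hit=manip.servo_line(S(-.052,y,.048),speed=.02,threshold=8)
        p=(manip.get_ee_pos()-O)@XH
        print(y,hit,"x",round(p,4),"F",np.round(manip.get_contact_force(),2),"t",manip.get_time_s())
        if not hit or p>-.075: break
    manip.servo_line(S(-.115,y,.048),speed=.08)
manip.servo_line(S(-.13,-.058,.12),speed=.25)
push(-.058)
push(.06)
manip.servo_line(S(-.15,.03,.3),speed=.25)
for n in("scene","side"):
    im=manip.get_image(n); W=cloud(im);px=im["pixels"].astype(int); cv2.imwrite(f"pics/{n}2.png",px[:,:,::-1])
    q=np.stack([(W-O)@XH,(W-O)@YH,W[...,2]],-1)
    for a,b in((.01,.12),(-.12,-.01)):
        m=(q[...,1]>a)&(q[...,1]<b)&(q[...,2]>.07)&(q[...,2]<.09)&(q[...,0]<-.06)&(q[...,0]>-.16)&(px.min(-1)>110)
        s=q[m]; print(n,a,len(s),np.round(np.percentile(s[:,0],[1,5,50,95]),4) if len(s) else "")
b=cv2.imread("pics/side2.png")[60:300,230:470]; cv2.imwrite("pics/crop3.png",cv2.resize(b,None,fx=2.4,fy=2.4,interpolation=3))
print(manip.get_time_s())
E
python3 push2.py
```

```text
-0.058 True x -0.0694 F [-4.54  0.69  6.66] t 16.9667
0.06 True x -0.0694 F [-3.73  0.81  5.69] t 20.4583
scene 0.01 55 [-0.084  -0.0834 -0.0812 -0.079 ]
scene -0.12 52 [-0.0838 -0.0834 -0.0813 -0.0761]
side 0.01 77 [-0.0815 -0.0814 -0.0787 -0.0761]
side -0.12 131 [-0.0834 -0.0832 -0.0785 -0.074 ]
22.4417[ WARN:0@14.325] global loadsave.cpp:1063 imwrite_ Unsupported depth image for selected encoder is fallbacked to CV_8U.
```

View pics/crop3.png

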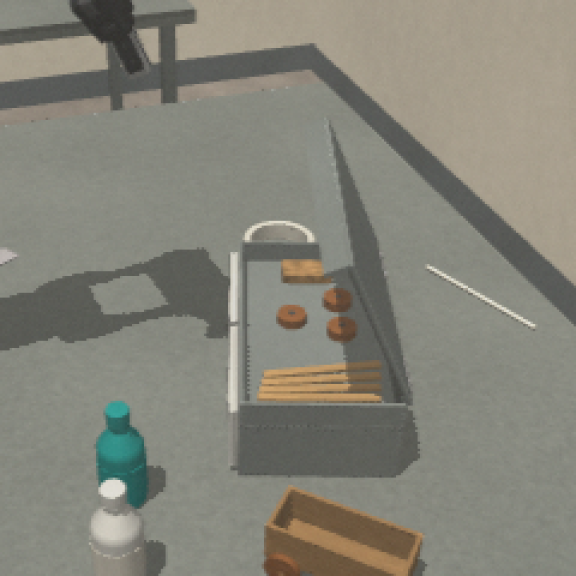

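Both drawers are on their stops: both ended at the same x with a clear force step, and the faces measure -83 mm as designed. Next is the lid: go over the top, touch the outer face near the free edge, and follow its arc down.

```bash
cat > lid.py <<'E'
from h import *
phi=.3; r=.14; q=ori(-phi); th0=1.154
def F(): return np.round(manip.get_contact_force(),2)
manip.servo_line(S(-.10,0,.39),q,speed=.3)
manip.servo_line(S(.11,0,.35),speed=.3)
manip.servo_line(lidpose(th0,r,phi,.04),speed=.15)
hit=manip.servo_line(lidpose(th0,r,phi,-.015),speed=.04,threshold=2.5)
n=np.sin(th0)*XH+np.cos(th0)*ZH
g=(manip.get_ee_pos()-lidpose(th0,r,phi))@n
print("contact",hit,"gap",round(g,4),F(),manip.get_time_s())
g=np.clip(g,-.01,.012)
for th in np.arange(th0-.1,.12,-.115):
    h=manip.servo_line(lidpose(th,r,phi,g),speed=.05,threshold=15)
    if h: print("hit",round(th,2),F()); break
print(round(th,2),F(),manip.get_time_s())
if not h:
    p=lidpose(0,r,phi,g)
    for i in range(4):
        h=manip.servo_line(p-[0,0,.02],speed=.02,threshold=9)
        z=manip.get_ee_pos()[2]; print("press",h,round(z,4),round(p[2],4),F(),manip.get_time_s())
        if not h or z<p[2]+.008: break
    manip.servo_line(manip.get_ee_pos()+.08*ZH,speed=.1)
    manip.servo_line(S(-.12,.0,.32),speed=.25)
for nm in("scene","side"):
    im=manip.get_image(nm); cv2.imwrite(f"pics/{nm}3.png",im["pixels"][:,:,::-1]); W=cloud(im)
    s=np.stack([(W-O)@XH,(W-O)@YH,W[...,2]],-1)
    m=(abs(s[...,1])<.12)&(s[...,0]>-.08)&(s[...,0]<.07)&(s[...,2]>.08)&(s[...,2]<.13)
    P=s[m]; c=np.linalg.lstsq(np.c_[P,][:,[0,1]].tolist() and np.c_[P[:,0],P[:,1],np.ones(len(P))],P[:,2],rcond=None)[0]
    print(nm,len(P),"slopes x,y, z0",np.round(c,4))
print(manip.get_time_s())
b=cv2.imread("pics/side3.png")[60:300,230:470]; cv2.imwrite("pics/crop4.png",cv2.resize(b,None,fx=2.4,fy=2.4,interpolation=3))
E
python3 lid.py
```

```text
contact False gap -0.0148 [ 0.77 -0.72 -1.17] 27.325
0.13 [ 0.12 -1.41  0.02] 31.5583
press False 0.0713 0.0913 [-0.16  0.22  0.77] 33.575
scene 4622 slopes x,y, z0 [-0.0347  0.001   0.1009]
side 3731 slopes x,y, z0 [-0.0339  0.      0.1011]
35.4833
```

View pics/crop4.png

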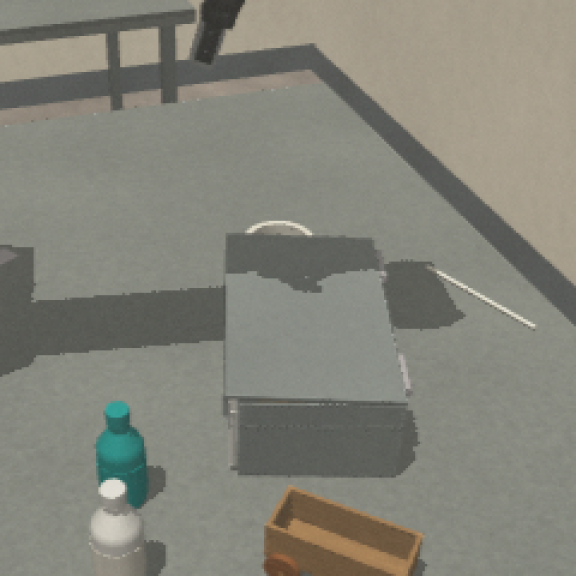

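Side view: the lid is down but not quite shut, about 0.034 rad from the fit with a gap along the front. The TCP reading at the end (z 0.071) doesn't agree with the lid's height, so I'll check where the fingertips really are before the final press.

```bash
python3 - <<'E'
from h import *
p=manip.get_ee_pos();R=Rn.from_quat(manip.get_tcp_rot(),scalar_first=True).as_matrix()
print("width",manip.get_gripper_width(),"tcp S",np.round([(p-O)@XH,(p-O)@YH,p[2]],3),"cmd/actual rot",ori(-.3),manip.get_tcp_rot())
for n in("side","scene"):
    im=manip.get_image(n);W=cloud(im);T=(W-p)@R
    m=(abs(T[...,0])<.06)&(abs(T[...,1])<.07)&(T[...,2]>-.12)&(T[...,2]<.05)
    t=T[m];print(n,len(t),"max z",np.sort(t[:,2])[-8:].round(3))
    for a in(-.06,-.04,-.02,0):
        s=t[(t[:,2]>a)&(t[:,2]<a+.02)]
        if len(s): print(a,len(s),"x",s[:,0].min().round(3),s[:,0].max().round(3),"y",s[:,1].min().round(3),s[:,1].max().round(3))
E
```

```text
width 0.00011307085035907807 tcp S [-0.121 -0.     0.318] cmd/actual rot [-0.14741507  0.16217862  0.97537998  0.02451104] [-0.14957629  0.16231535  0.97502899  0.02447705]
side 512 max z [-0.037 -0.037 -0.037 -0.037 -0.037 -0.036 -0.036 -0.035]
-0.06 105 x -0.011 0.011 y -0.017 0.005
-0.04 20 x -0.01 0.009 y -0.008 -0.005
scene 158 max z [-0.043 -0.043 -0.041 -0.041 -0.041 -0.04  -0.037 -0.035]
-0.06 41 x -0.011 0.011 y -0.003 0.018
-0.04 3 x -0.008 0.01 y 0.008 0.01
```

The camera depth in both views puts the shut fingertips about 35 mm short of the reported TCP, so the lid press stopped short and the drawers were pushed at their very top edge. With the tip corrected, I'll confirm both drawers on their stops at mid-height, keeping below the lip, and then finish the lid.

```bash
cat > fin.py <<'E'
from h import *
L=.035
def tip(x,y,z,t): return S(x,y,z)+L*(np.sin(t)*XH-np.cos(t)*ZH)
def st():
    p=manip.get_ee_pos(); return np.round([(p-O)@XH,p[2]],4),np.round(manip.get_contact_force(),2),manip.get_time_s()
t=.6;q=ori(t)
manip.servo_line(tip(-.17,.05,.2,t),q,speed=.25)
manip.servo_line(tip(-.14,.06,.037,t),speed=.2)
for y in(.06,-.058):
    manip.servo_line(tip(-.102,y,.037,t),speed=.08)
    h=manip.servo_line(tip(-.08,y,.037,t),speed=.02,threshold=6)
    p=manip.get_ee_pos()-L*(np.sin(t)*XH-np.cos(t)*ZH); print(y,h,"tip x",round((p-O)@XH,4),*st())
    manip.servo_line(tip(-.13,y,.037,t),speed=.1)
    if y>0: manip.servo_line(tip(-.13,-.058,.037,t),speed=.2)
manip.servo_line(tip(-.18,-.04,.2,t),speed=.25)
q=ori(0)
manip.servo_line(tip(-.07,0,.16,0),q,speed=.25)
manip.servo_line(tip(-.07,0,.115,0),speed=.1)
for i in range(4):
    h=manip.servo_line(tip(-.07,0,.085,0),speed=.02,threshold=9)
    print("lid",h,"tip z",round(manip.get_ee_pos()[2]+L,4),*st())
    if not h or manip.get_ee_pos()[2]+L<.103: break
manip.servo_line(tip(-.09,0,.25,0),speed=.2)
for nm in("scene","side"):
    im=manip.get_image(nm); cv2.imwrite(f"pics/{nm}4.png",im["pixels"][:,:,::-1]); W=cloud(im)
    s=np.stack([(W-O)@XH,(W-O)@YH,W[...,2]],-1)
    m=(abs(s[...,1])<.12)&(s[...,0]>-.08)&(s[...,0]<.07)&(s[...,2]>.08)&(s[...,2]<.13)
    P=s[m]; print(nm,len(P),"slopes",np.round(np.linalg.lstsq(np.c_[P[:,0],P[:,1],np.ones(len(P))],P[:,2],rcond=None)[0],4))
print(manip.get_time_s())
b=cv2.imread("pics/side4.png")[60:300,230:470]; cv2.imwrite("pics/crop5.png",cv2.resize(b,None,fx=2.4,fy=2.4,interpolation=3))
E
python3 fin.py
```

```text
0.06 True tip x -0.0898 [-0.07    0.0073] [-0.32 -0.52  0.48] 39.2667
-0.058 True tip x -0.09 [-0.0702  0.0071] [ 0.16 -0.28 -0.12] 42.0333
lid True tip z 0.0981 [-0.0702  0.0631] [-1.71  0.84  5.91] 45.9833
scene 4546 slopes [-0.0003  0.0014  0.0983]
side 3741 slopes [0.0001 0.0001 0.0985]
47.0
```

View pics/crop5.png

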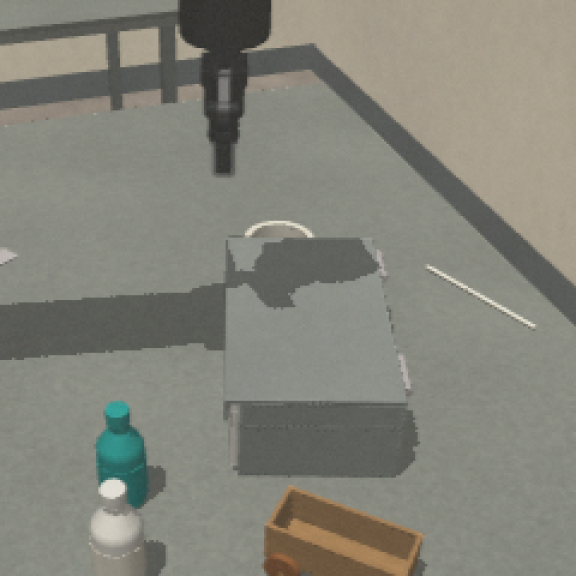

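The side view shows the lid lying flat, with fitted slopes near 0 and a face height of 98.5 mm. Both fronts are home, and the bottle, car and tape are where they were. Handing in.

```bash
python3 -c "
from cell import manip
print(manip.close_job(),manip.get_time_s())"
```

```text
the job is handed in; nothing more can be done
the job is handed in; nothing more can be done
```

I pushed both drawers home, then pressed the lid flat shut with slow fingertip pushes only, and handed the job in at about 47 s; the glue bottle, tape roll and car stayed where they were, and no official verdict came back.

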